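# Stand the shaft rest in its bench socket, finding the hidden hole by feel

## Task

Take the V-topped shaft rest out of the wooden tool block and stand it in the grey bench socket: somewhere on the plate at the bottom of the round collar is a blind hole that you cannot see past the rest, so sweep the foot lightly over the plate until it drops in. Leave the rest upright with its shoulder right down on the plate and its V groove running the same way as the shaft in the bench clamp (straight left to right along the bench), so that a club can be laid in it, and do not disturb the glue bottles or the mug.

Things in the scene. Friction and masses are not known exactly. Their poses are not given: they have to be found in the camera images.
- shaft_rest: Shaft rest, loose, 0.2 to 0.42 kg: steel post 200 mm long, V fork on top. Origin: middle of the foot's end, z up the post. Round foot 18 mm dia., 26 mm long, 2 mm chamfer; shoulder collar 30 mm dia., z 26 to 34 mm; stem 16 mm dia. to z 137 mm; then the yoke. It starts upright in the tool block, shoulder on the block's top, turned up to 0.6 rad from the block. Its V groove runs along its y.
- rest_shoulder (a point): Point on the post's axis at the underside of the shoulder collar, 26 mm above the end of the foot.
- rest_yoke (a point): Centre of the aluminium yoke block, on the post's axis, 155 mm above the end of the foot: the place to grip. The block is 36 mm high (z 137 to 173 mm), 46 mm wide along the rest's x, 24 mm thick along its y, with flat parallel faces to pinch across the thickness. Above it two prongs, 24 mm thick, lean outward along x to z = 200 mm (66 mm apart over the tops) and form the V.
- tool_block: Wooden block, fixed, 75 mm along x, 200 along y, 46 high; origin: centre of underside. Bores in its top, 34 mm deep: at (0, -66 mm) one 20.5 mm wide holding the shaft rest; at (0, 30 mm) one empty. At (0, 72 mm) stands a screwdriver, handle up, top 207 mm above the bench, 32 mm thick; leave it.
- bench_socket: Grey cast pedestal for the rest, fixed; origin: centre of its underside, on the collar's axis. 150 mm square at the foot, 130 above, upper face 74 mm high; on it a round dark steel drip collar, 66 mm inside and 80 mm outside dia., rim at z = 114 mm. Four bolt heads 4 mm high in the corners.
- plate_level (a point): Middle of the collar's floor, 67 mm above the bench, 47 mm below the rim: a flat, level steel plate fills the opening. It has one blind hole, 21 mm dia., 29 mm deep, 1.5 mm chamfer. The plate was clamped (it cannot move) with the hole up to 7 mm off this point along the pedestal's x and up to 7 mm along its y; where is not known. Fully home, the rest's shoulder lies on this plate.
- collar_mouth (a point): Centre of the collar's rim, 114 mm above the bench, on the collar's axis.
- clamp_shaft (a point): A point on the line of the golf shaft in the black clamp on the red vice at the left, 220 mm above the bench; its y axis runs along the shaft (world y, straight left to right along the bench).
- glue_bottle_a: Small white glue bottle, loose, 27 mm in diameter, 55 mm high, origin at the centre of its underside; bystander.
- glue_bottle_b: Small blue glue bottle, loose, 27 mm in diameter, 60 mm high, origin at the centre of its underside; bystander.
- mug: White mug, loose, 92 mm in diameter, 95 mm high, origin at its underside; bystander.
There are look-alikes about, which are no part of the job. Of the things like the shaft_rest, leave any that is pink or purple; of the rest the larger one is meant.

How it is judged:
By the outcome, as a careful person would: the job done as asked, in the order asked, and still so for the second after the job is handed in, with the robot touching nothing.
It also fails if it takes over 51 s, if anything falls off the work surface, if the arm or the gripper's body presses on something with over 40 N, if the wrist force passes 120 N, or if a joint passes its speed limit or range.

## Robot

A 6-joint arm with a two-finger parallel gripper is mounted at the origin on a cart in front of the work surface, level with it; the furniture and walls round the work are solid. World frame = base frame: x ahead of the robot, y to its left, z up, the work surface at z = 0. Lengths are in mm, angles in rad, forces in N, time in s.
With the tool pointing down it reaches from about 300 to 775 mm from the base axis. Payload 14.6 kg.
Tool frame: the origin (TCP) lies at the very end of the fingers, on their centre line; the grasp point (between the pads) lies 19 mm behind it; z points along the fingers, y is the line along which they close (so a half turn about z gives the same grasp; the last joint's range is limited). The gripper opens to 94 mm and grips with 3 to 60 N. Pads are 16 mm wide; open, the fingers measure 119 mm over their backs; the gripper's body (75 mm by 177 mm) begins 78 mm behind the grasp point.
Start: joints at [-1.253, 0.3, 1.521, -0, 1.321, -0.067], TCP at [206.448, -509.773, 205.446] pointing down, gripper open.
Joint ranges: [-3.03, 3.03], [-0.79, 2.21], [0.23, 2.52], [-1.04, 4.18], [0, 3.07], [-2.55, 2.55]. Speed limits (rad/s): [2.22, 2.22, 2.57, 3.14, 3.14, 3.14].

## Interface

Orientations are given as [roll, pitch, yaw] about the fixed x, y, z axes, in that order (R = Rz(yaw) Ry(pitch) Rx(roll)).
In Python, from cell import manip, optics gives the robot as it stands.
- The arm moves only by the shell command python3 -m crank 'ROWS' [FORCE]. ROWS is JSON, a list of rows, each a list of 7 numbers: the opening in per cent of the stroke, from 0 (shut) to 100 (fully open), then the shift along the tool's x, y, z in mm, then the turn, a rotation vector about the tool's x, y, z in rad. A call has 1 to 10 rows; each row is the pose to reach, as a shift and turn from the pose commanded when the call began, along the tool's axes at that moment; what a row does not reach only later rows make up. A row lasts 1/10 s, in which the tool goes at most 50 mm and 8.59 degrees, less where a joint would pass 70% of its speed; a pose out of reach is approached as far as the arm can. A call with a gripper value outside its range is refused whole. The fingers move at their own pace and stop on an object; FORCE is the grip in N (left out, the last holds). Time passes only in rows, so rows that repeat a pose let the fingers close. It gives the time, the measured TCP pose, the force, the opening and the grip force at its end, in the units of the state.
- manip.read_state(): the state, without advancing time (a new reading comes with each control period).
- optics.camera(name): name is "side" or "top" or "wrist"; returns (picture, depth): 400x640x3 uint8, red, green, blue; 400x640 float32, mm along the optical axis (not along the pixel's ray), 0 where there is no reading.
- optics.calibration(name): a dict with "camera_matrix" (3x3 intrinsics, pixels), "R" (3x3) and "t" (3): a world point X has camera coordinates R X + t. Camera axes: x right, y down, z forward; pixel columns grow to the right and rows downward; lengths in mm; the calibration is good to about 2 mm. A picture is of the moment at which its call begins: read the wrist's pose just before it. calibration takes no time and is no camera call; for the wrist camera it gives the pose at the moment of the call.
- manip.sign_off(): hands the job in; it is judged then, once.
The state is a dict: "clock": time; "joints": joint angles; "qd": joint speeds; "effort": joint torques, N m; "eef_pos": TCP position; "eef_rot": TCP orientation; "wrist_force": force on the tool from outside, world axes, zero at the start; "moment": the same for the moment, N m; "finger_gap": finger opening in mm; "finger_force": force on a finger pad.
Only numpy, scipy, OpenCV 4.12 (cv2) and the standard library are available. Lean on these libraries where they do the work, as an engineer would, in place of code of your own. Each camera call takes 0.05 s, during which the arm holds its last target. There are 200 camera calls.

## Working session

There is one attempt and no reset: what is moved stays moved. The work goes in short steps, Python scripts to look and compute and a shell command to move; the robot and the scene stay as the last step left them, time stands still between calls to the robot, and variables do not carry over. Pictures are saved under pics/ and viewed, at most 10 in all, crops included, and the job is handed in when it is done.

```bash
mkdir -p pics; ls; python3 - <<'E'
from cell import manip, optics
import cv2,numpy as np
s=manip.read_state(); print(s)
for n in ("side","top"):
    p,d=optics.camera(n); np.savez(f"{n}0.npz",p=p,d=d); cv2.imwrite(f"pics/{n}0.png",p[:,:,::-1])
    c=optics.calibration(n); print(n,{k:np.round(v,3).tolist() for k,v in c.items()})
E
```

```text
pics
{'clock': 0.0, 'joints': array([-1.25259918e+00,  3.00463740e-01,  1.52159051e+00,  5.49932497e-06,
        1.32068594e+00, -6.65948541e-02]), 'qd': array([-0.00018129, -0.00057302,  0.00135746, -0.0012233 ,  0.00033268,
       -0.00088983]), 'effort': array([ 3.09053539e-04, -5.31800437e+01, -3.52737737e+01,  7.08331587e-02,
        2.43639486e-02, -6.82592986e-05]), 'eef_pos': array([ 206.37023764, -509.53111147,  204.88637428]), 'eef_rot': array([-3.14044801e+00, -8.16787979e-05,  3.84790594e-01]), 'wrist_force': array([ 0.65105357, -0.28624983, -0.70163703]), 'moment': array([-0.06771693,  0.02617828,  0.01763918]), 'finger_force': 0.0, 'finger_gap': 94.01367039900633}
side {'camera_matrix': [[459.101, 0.0, 323.099], [0.0, 459.101, 195.104], [0.0, 0.0, 1.0]], 'R': [[0.999, -0.043, 0.001], [-0.02, -0.499, -0.866], [0.038, 0.865, -0.5]], 't': [-474.447, 96.052, 1665.23]}
top {'camera_matrix': [[478.907, 0.0, 324.489], [0.0, 478.907, 202.894], [0.0, 0.0, 1.0]], 'R': [[-0.031, -1.0, -0.0], [-0.967, 0.03, -0.253], [0.253, -0.007, -0.967]], 't': [-80.456, 514.673, 1710.537]}
```

View pics/top0.png

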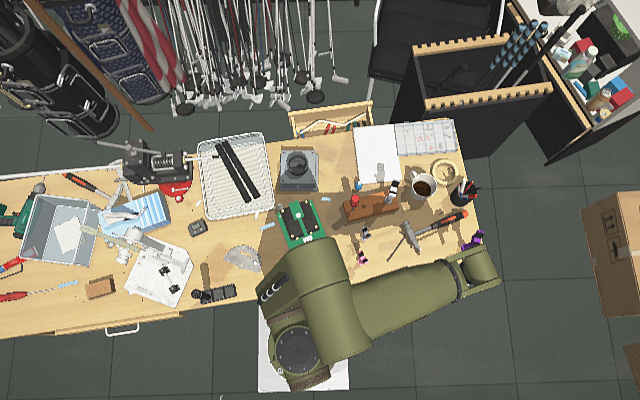

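View pics/side0.png

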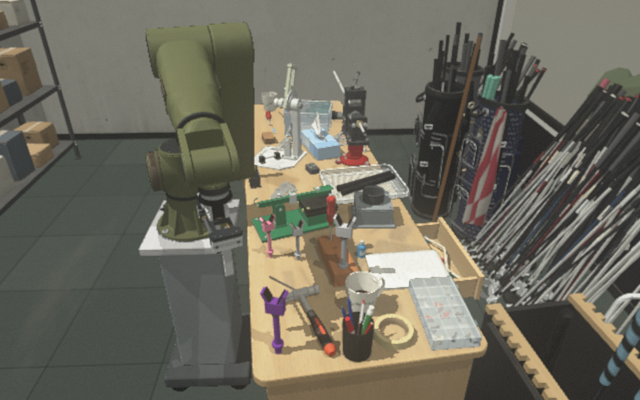

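The top view shows the tool block at (370,207), the socket at (298,168), and the mug at (424,187). There are four rest-like things in the side view: purple (275,310), pink (268,235), a small grey one (297,240), and a larger grey one in the block (344,240). The larger grey one fits, because it is neither pink nor purple, is bigger than the other grey, and stands in the wooden block. I'll confirm this in a crop.

```bash
python3 - <<'E'
import cv2,numpy as np
s=np.load("side0.npz")["p"];t=np.load("top0.npz")["p"]
a=cv2.resize(s[180:290,250:390],None,fx=5,fy=5,interpolation=2)[:,:700]
b=cv2.resize(t[140:250,270:450],(700*1,428),interpolation=2)
cv2.imwrite("pics/c_side.png",a[:,:,::-1]);cv2.imwrite("pics/c_top.png",b[:,:,::-1])
E
```

```text
(no output)
```

View pics/c_side.png

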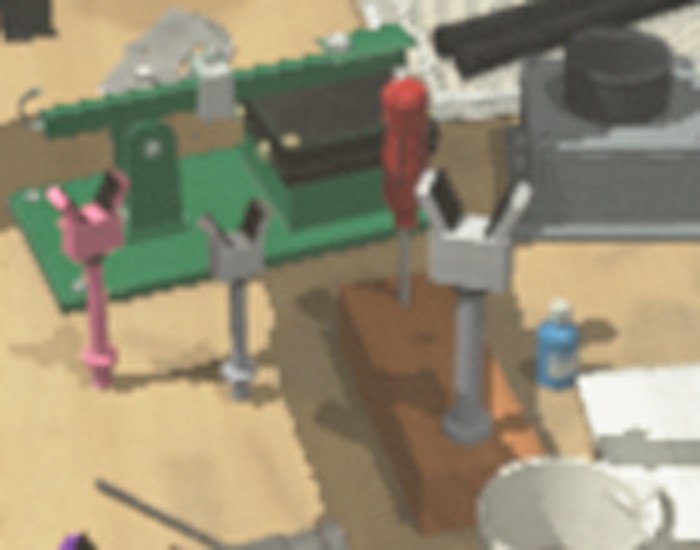

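View pics/c_top.png

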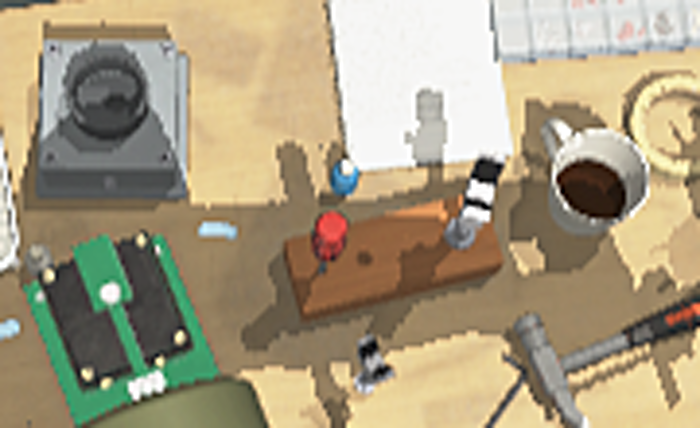

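The crop confirms it: in the side crop the large grey steel rest stands in the wooden block (yoke at (470,262), collar at (466,422)). The small grey and pink ones stand on the bench. The blue bottle is beside it at (558,345). Next I'll measure.

```bash
cat > h.py <<'E'
import numpy as np, cv2
from cell import manip, optics
def ray(c,uv):
    K,R,t=[np.asarray(c[k]) for k in("camera_matrix","R","t")]
    d=R.T@np.linalg.solve(K,[uv[0],uv[1],1.]); return -R.T@t,d/np.linalg.norm(d)
def onz(c,uv,z):
    o,d=ray(c,uv); return o+d*(z-o[2])/d[2]
def tri(c1,u1,c2,u2):
    o1,d1=ray(c1,u1);o2,d2=ray(c2,u2)
    s=np.linalg.lstsq(np.c_[d1,-d2],o2-o1,rcond=None)[0]
    a,b=o1+s[0]*d1,o2+s[1]*d2; return (a+b)/2,np.linalg.norm(a-b)
def cloud(c,d):
    K,R,t=[np.asarray(c[k]) for k in("camera_matrix","R","t")]
    v,u=np.indices(d.shape); p=np.stack([(u-K[0,2])/K[0,0]*d,(v-K[1,2])/K[1,1]*d,d],-1)
    X=(p-t)@R; X[d==0]=np.nan; return X
E
python3 - <<'E'
from h import *
cs,ct=[optics.calibration(n) for n in("side","top")]
np.set_printoptions(precision=1,suppress=True)
print("yoke/saddle",tri(cs,(344,226.5),ct,(394.2,188.9)))
print("collar",tri(cs,(343.2,264.4),ct,(388.8,199.7)))
for n,c in(("side",cs),("top",ct)):
    X=cloud(c,np.load(n+"0.npz")["d"])
    r=X.reshape(-1,3); col=np.load(n+"0.npz")["p"].reshape(-1,3)
    y0=tri(cs,(344,226.5),ct,(394.2,188.9))[0]
    m=(np.hypot(r[:,0]-y0[0],r[:,1]-y0[1])<50)&(r[:,2]>150)&(r[:,2]<215)
    q=r[m]; w,V=np.linalg.eigh(np.cov(q[:,:2].T)); print(n,"rest top",m.sum(),q.mean(0),q.min(0),q.max(0),np.sqrt(w),np.arctan2(V[1,1],V[0,1]))
    # bench objects: tall (>170) things and socket
    s0=onz(ct,(297.8,162.6),114)
    m=(np.hypot(r[:,0]-s0[0],r[:,1]-s0[1])<70)&(r[:,2]>104)&(r[:,2]<125)
    q=r[m]; print(n,"rim",s0,m.sum(),q.mean(0),(q.min(0)+q.max(0))/2,q.min(0),q.max(0))
    if len(q): print(cv2.minEnclosingCircle(q[:,:2].astype(np.float32)))
    m=(np.hypot(r[:,0]-s0[0],r[:,1]-s0[1])<120)&(r[:,2]>66)&(r[:,2]<84)
    q=r[m]; print(n,"ped top",m.sum(),cv2.minAreaRect(q[:,:2].astype(np.float32)))
    m=(np.hypot(r[:,0]-y0[0],r[:,1]-y0[1]-60)<170)&(r[:,2]>38)&(r[:,2]<54)&(col[:,0]>col[:,2]*1.6)
    q=r[m]; print(n,"block top",m.sum(),np.median(q[:,2]),cv2.minAreaRect(q[:,:2].astype(np.float32)))
# height map objects 30..70 near block
X=cloud(ct,np.load("top0.npz")["d"]); h=((X[...,2]>25)).astype(np.uint8); h[:, :255]=0
n,l,st,ce=cv2.connectedComponentsWithStats(h)
for i in range(1,n):
    if st[i,4]>15: 
        q=X[l==i]
        if q[:,0].min()>300: print(ce[i],st[i,4],np.nanmedian(q,0),np.nanmax(q,0))
E
```

```text
yoke/saddle (array([ 520.2, -338.6,  192. ]), np.float64(2.415623158601816))
collar (array([ 519.9, -337.4,   55.2]), np.float64(0.5329391817451585))
side rest top 302 [ 518.5 -341.6  185.3] [ 490.7 -354.9  150.3] [ 552.4 -314.   215. ] [ 6.  14.7] 2.8145407172935575
side rim [656.1  -2.6 114. ] 137 [654.    1.1 110.5] [654.6  -0.1 110.9] [615.8 -42.2 104.1] [693.5  42.1 117.7]
((655.0138549804688, -0.730073094367981), 44.16931915283203)
side ped top 526 ((654.7376098632812, -2.5466842651367188), (133.57839965820312, 130.45993041992188), 87.01048278808594)
side block top 761 45.647586505604174 ((506.6112976074219, -271.2032470703125), (77.66127014160156, 206.87420654296875), 13.106839179992676)
top rest top 97 [ 522.7 -333.4  195.7] [ 496.  -351.1  159.4] [ 554.6 -316.5  214.6] [ 7.2 15.1] 2.7540414421848203
top rim [656.1  -2.6 114. ] 128 [658.3   0.7 113.3] [656.2   0.3 114.3] [616.4 -36.9 104.7] [696.   37.5 123.9]
((655.0421142578125, 0.15861642360687256), 41.159568786621094)
top ped top 876 ((656.1561889648438, 0.2272491455078125), (130.07748413085938, 135.90066528320312), 87.26
[... 477 characters left out ...]
   116.4]
[425.4 136.1] 1870 [ 777.  -500.    37.7] [ 850.8 -380.6   54.4]
[297.8 167.9] 1291 [648.1  -0.3  74.9] [723.9  67.6 123.9]
[449.5 163.9] 69 [ 670.2 -589.    27.7] [ 684.6 -546.6   34.3]
[424.5 184.1] 661 [ 581.1 -472.7   42.3] [ 644.3 -419.7  104.9]
[372.  202.7] 1215 [ 501.6 -274.7   48.5] [ 559.5 -166.1  228.3]
[464.2 192.1] 462 [ 534.1 -610.6   82.9] [ 573.2 -576.7  153. ]
[358.1 184.4] 46 [ 585.7 -225.8   44.9] [ 600.8 -214.8   66.2]
[256.1 193.1] 22 [567.2 162.7  30. ] [585.3 166.9  39.4]
[449.8 218.5] 191 [ 444.9 -564.9   30.3] [ 477.5 -496.7   43. ]
[411.2 233.4] 126 [ 395.8 -416.2   28.3] [ 446.5 -385.7   38. ]
[365.2 232.7] 85 [ 383.2 -235.8  129.2] [ 408.  -224.2  148.8]
```

```bash
python3 -m crank '[[100,0,0,-50,0,0,0],[100,45,-5,-85,0,0,0.1],[100,356,-43,-85,0,0,0.745],[100,356,-43,-85,0,0,0.745],[100,356,-43,-85,0,0,0.745],[100,356,-43,-85,0,0,0.745],[100,356,-43,-85,0,0,0.745],[100,356,-43,-85,0,0,0.745],[100,356,-43,-85,0,0,0.745],[100,356,-43,-85,0,0,0.745]]' 20
python3 - <<'E'
from h import *
import time
print(manip.read_state()["eef_pos"],manip.read_state()["eef_rot"])
c=optics.calibration("wrist");p,d=optics.camera("wrist"); np.savez("w1.npz",p=p,d=d,**c); cv2.imwrite("pics/w1.png",p[:,:,::-1])
E
```

```text
clock: 1.1
eef_pos: [523.2, -333.6, 289.3]
eef_rot: [-3.141, 0.001, -0.356]
wrist_force: [-0.4, -0.1, -0.3]
finger_gap: 94.3
finger_force: 0.0
[ 523.15980549 -333.5556008   289.29093532] [-3.14064302e+00  1.31897058e-03 -3.55954191e-01]
```

View pics/w1.png

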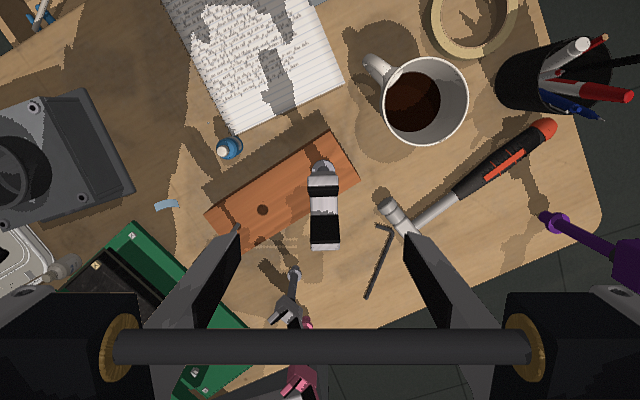

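The wrist view shows the rest's V top between (312,178) and (338,250), with its collar at (323,165). The blue bottle is at (229,147), the mug at (425,95), and the screwdriver is hidden behind the left finger at about (235,230). Next I'll refine the rest's pose from this view.

```bash
python3 - <<'E'
from h import *
np.set_printoptions(precision=1,suppress=True)
f=np.load("w1.npz"); X=cloud(f,f["d"]); 
for lo,hi in((205,235),(180,235),(150,235)):
    m=(X[...,2]>lo)&(X[...,2]<hi)&(np.hypot(X[...,0]-520,X[...,1]+336)<55)
    q=X[m]; r=cv2.minAreaRect(q[:,:2].astype(np.float32)); print(lo,m.sum(),np.median(q[:,2]),q[:,2].max(),r)
    v,u=np.nonzero(m); pr=cv2.minAreaRect(np.c_[u,v].astype(np.float32)); print("px",pr,u.min(),u.max(),v.min(),v.max())
m=(X[...,2]>45)&(X[...,2]<66)&(np.hypot(X[...,0]-520,X[...,1]+336)<30)
print("collar", X[m].mean(0) if m.any() else 0)
# two-view: saddle centre wrist vs top ; prong tips
ct=optics.calibration("top"); 
print("K",f["camera_matrix"][0])
# block top rect via colour
m=(X[...,2]>40)&(X[...,2]<52)&(np.hypot(X[...,0]-510,X[...,1]+280)<130)
q=X[m]; print("block",np.median(q[:,2]),cv2.minAreaRect(q[:,:2].astype(np.float32)))
# centre line of top by rows
rt=(X[...,2]>200)&(X[...,2]<235)&(np.hypot(X[...,0]-520,X[...,1]+336)<55)
for v in range(170,256,8):
    u=np.nonzero(rt[v])[0]
    if len(u): print(v,u.min(),u.max(),X[v,u].mean(0))
E
```

```text
205 1331 217.06041271248105 221.30836182128152 ((516.3690795898438, -331.78857421875), (24.089279174804688, 63.16234588623047), 71.6591796875)
px ((323.04827880859375, 212.36636352539062), (75.29043579101562, 31.177181243896484), 88.83085632324219) 307 339 175 250
180 2215 211.05606932454364 221.30836182128152 ((516.3690795898438, -331.78857421875), (24.089279174804688, 63.16234588623047), 71.6591796875)
px ((323.04827880859375, 212.36636352539062), (75.29043579101562, 31.177181243896484), 88.83085632324219) 307 339 175 250
150 2312 209.90832849920653 221.30836182128152 ((516.3690795898438, -331.78857421875), (24.089279174804688, 63.16234588623047), 71.6591796875)
px ((323.00830078125, 210.40798950195312), (79.2079849243164, 31.177181243896484), 88.83085632324219) 307 339 171 250
collar [ 526.1 -338.5   48. ]
K [337.6   0.  321.6]
block 44.800845970272135 ((532.9317016601562, -259.9622497558594), (138.70785522460938, 200.89205932617188), 12.631819725036621)
178 307 337 [ 544.1 -340.8  216.8]
186 307 338 [ 538.6 -339.1  218.8]
194 309 337 [ 528.7 -335.9  204. ]
226 310 338 [ 503.2 -327.3  206. ]
234 310 339 [ 499.4 -326.3  213.8]
242 310 339 [ 495.  -324.6  219. ]
250 312 324 [ 488.8 -316.7  215.5]
```

```bash
python3 -m crank '[[100,-4,0,40,0,0,-0.036],[100,-4,0,80,0,0,-0.036],[100,-4,0,110,0,0,-0.036],[100,-4,0,133,0,0,-0.036],[100,-4,0,133,0,0,-0.036],[40,-4,0,133,0,0,-0.036],[20,-4,0,133,0,0,-0.036],[10,-4,0,133,0,0,-0.036],[10,-4,0,133,0,0,-0.036],[10,-4,0,133,0,0,-0.036]]' 30
```

```text
clock: 2.15
eef_pos: [516.6, -335.0, 157.9]
eef_rot: [3.141, -0.001, -0.324]
wrist_force: [0.9, -0.1, 0.3]
finger_gap: 57.5
finger_force: 0.0
```

```bash
python3 -m crank '[[5,0,0,0,0,0,0],[5,0,0,0,0,0,0],[5,0,0,0,0,0,0],[5,0,0,0,0,0,0],[5,0,0,0,0,0,0],[5,0,0,0,0,0,0],[5,0,0,0,0,0,0],[5,0,0,0,0,0,0]]' 40
```

```text
clock: 2.95
eef_pos: [516.6, -334.8, 157.4]
eef_rot: [-3.141, 0.0, -0.324]
wrist_force: [0.2, 1.3, 0.3]
finger_gap: 24.0
finger_force: 40.0
```

```bash
python3 -m crank '[[5,0,0,-8,0,0,0],[5,0,0,-20,0,0,0],[5,0,0,-34,0,0,0],[5,0,0,-60,0,0,0],[5,0,0,-95,0,0,0],[5,0,0,-130,0,0,0],[5,0,0,-150,0,0,0],[5,0,0,-150,0,0,0]]' 40
python3 - <<'E'
from h import *
s=manip.read_state(); print(s["eef_pos"],s["eef_rot"],s["wrist_force"],s["moment"])
for n in("side","top"):
    p,d=optics.camera(n); np.savez(n+"1.npz",p=p,d=d)
s=np.load("side1.npz")["p"][130:290,270:430]; t=np.load("top1.npz")["p"][110:270,270:430]
cv2.imwrite("pics/lift.png",np.hstack([cv2.resize(i,(400,400),interpolation=2) for i in(s,t)])[:,:,::-1])
E
```

```text
clock: 3.75
eef_pos: [517.0, -335.4, 311.8]
eef_rot: [3.139, -0.006, -0.324]
wrist_force: [0.7, -0.3, -2.8]
finger_gap: 23.8
finger_force: 40.0
[ 516.96740405 -335.36835439  311.77580165] [ 3.13935191 -0.00608555 -0.32431967] [ 0.65477899 -0.33138053 -2.75398694] [ 0.02381394  0.01221901 -0.00691034]
```

View pics/lift.png

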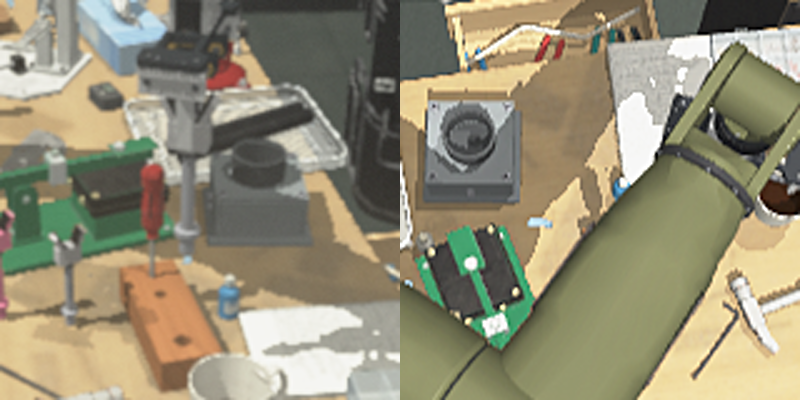

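The lift worked: the rest hangs upright from the fingers, and the socket collar shows at (258,158) in the side crop and (468,130) in the top crop. Next I'll carry it over the socket.

```bash
python3 -m crank '[[5,2,-30,-4,0,0,-0.03],[5,5,-75,-4,0,0,-0.07],[5,8,-125,-4,0,0,-0.12],[5,11,-175,-4,0,0,-0.17],[5,14,-225,-4,0,0,-0.22],[5,17,-275,-4,0,0,-0.27],[5,20,-320,-4,0,0,-0.31],[5,23,-350,-4,0,0,-0.324],[5,23,-361,-4,0,0,-0.324],[5,23,-361,-4,0,0,-0.324]]'
python3 - <<'E'
from h import *
np.set_printoptions(precision=1,suppress=True)
s=manip.read_state(); print(s["eef_pos"],s["eef_rot"],s["wrist_force"])
for n in("side","top"):
    c=optics.calibration(n);p,d=optics.camera(n); np.savez(n+"2.npz",p=p,d=d); X=cloud(c,d)
    e=s["eef_pos"]
    for lo,hi in((178,198),(200,206),(215,235),(240,260),(270,300),(305,335)):
        m=(X[...,2]>lo)&(X[...,2]<hi)&(np.hypot(X[...,0]-e[0],X[...,1]-e[1])<40); q=X[m]
        if len(q)>4: print(n,lo,len(q),q.mean(0),"x",q[:,0].min(),q[:,0].max(),"y",q[:,1].min(),q[:,1].max())
    m=(np.hypot(X[...,0]-655,X[...,1])<60)&(X[...,2]>104)&(X[...,2]<125);q=X[m]
    print(n,"rim",len(q),cv2.minEnclosingCircle(q[:,:2].astype(np.float32)),q.min(0),q.max(0))
    v0,v1,u0,u1=(100,240,300,440) if n=="side" else (90,230,230,370)
    cv2.imwrite(f"pics/ov_{n}.png",cv2.resize(p[v0:v1,u0:u1],(400,400),interpolation=2)[:,:,::-1])
a=cv2.imread("pics/ov_side.png");b=cv2.imread("pics/ov_top.png");cv2.imwrite("pics/ov.png",np.hstack([a,b]))
E
```

```text
clock: 4.85
eef_pos: [653.2, 0.9, 309.8]
eef_rot: [-3.142, 0.003, 0.001]
wrist_force: [-0.2, -0.3, -2.4]
finger_gap: 23.8
finger_force: 40.0
[653.2   0.9 309.8] [-3.1  0.   0. ] [-0.2 -0.3 -2.4]
side 178 25 [656.3  -4.9 186.3] x 647.4946523059041 666.845300405251 y -12.095464056413704 5.023450459588815
side 200 18 [655.4  -6.3 203.2] x 643.7757656181127 671.465305475581 y -15.589849247223766 4.848509095292977
side 215 25 [655.9  -5.2 225.4] x 649.1925065716173 662.8910545917296 y -11.545962544552449 0.44595652871866026
side 240 22 [656.8  -5.4 251. ] x 650.4024366548928 664.597067139721 y -10.542161654758445 2.603609591045072
side 270 37 [655.8  -5.7 284.1] x 648.950104783039 663.3634743016003 y -14.528024395924408 3.5643811713110067
side 305 102 [655.1 -14.2 323.2] x 633.673056010722 680.2697417178111 y -27.70522407569228 5.103930285513727
side rim 138 ((654.23291015625, 0.9137234687805176), 42.95645523071289) [616.  -40.7 104. ] [693.3  43.1 117.3]Traceback (most recent call last):
  File "<stdin>", line 11, in <module>
    return umr_minimum(a, axis, None, out, keepdims, initial, where)
ValueError: zero-size array to reduction operation minimum which has no identity
```

The side view puts the rest's axis about 3 mm ahead of the TCP in x, and the collar centre is close to (654.7, 0.5). I'll descend into the collar and find the plate.

```bash
python3 -m crank '[[5,-1.6,0.5,30,0,0,0],[5,-1.6,0.5,60,0,0,0],[5,-1.6,0.5,85,0,0,0],[5,-1.6,0.5,98,0,0,0],[5,-1.6,0.5,98,0,0,0],[5,-1.6,0.5,100,0,0,0],[5,-1.6,0.5,102,0,0,0],[5,-1.6,0.5,102,0,0,0]]'
```

```text
clock: 5.75
eef_pos: [651.9, -0.6, 210.2]
eef_rot: [3.141, -0.001, -0.0]
wrist_force: [-0.1, -0.2, -2.7]
finger_gap: 23.6
finger_force: 40.0
```

```bash
python3 -m crank '[[5,0,0,1,0,0,0],[5,0,0,2,0,0,0],[5,0,0,3,0,0,0],[5,0,0,3,0,0,0]]'
```

```text
clock: 6.15
eef_pos: [651.7, -0.5, 206.3]
eef_rot: [-3.142, 0.0, -0.0]
wrist_force: [-0.3, 0.6, -3.0]
finger_gap: 23.6
finger_force: 40.0
```

```bash
python3 -m crank '[[5,0,0,1,0,0,0],[5,0,0,2,0,0,0],[5,0,0,2,0,0,0]]';python3 -m crank '[[5,0,0,1,0,0,0],[5,0,0,1,0,0,0]]';python3 -m crank '[[5,0,0,1,0,0,0],[5,0,0,1,0,0,0]]'
```

```text
clock: 6.45
eef_pos: [651.8, -0.5, 204.4]
eef_rot: [-3.142, -0.0, -0.0]
wrist_force: [0.3, -0.3, -2.3]
finger_gap: 23.9
finger_force: 40.0
clock: 6.65
eef_pos: [651.9, -0.5, 204.2]
eef_rot: [3.142, -0.001, -0.0]
wrist_force: [-0.8, 0.1, 4.2]
finger_gap: 23.7
finger_force: 40.0
clock: 6.85
eef_pos: [652.1, -0.5, 204.0]
eef_rot: [3.142, -0.002, -0.0]
wrist_force: [-1.1, -0.5, 9.5]
finger_gap: 23.5
finger_force: 40.0
```

```bash
python3 -m crank '[[5,1.5,0,0,0,0,0],[5,3,0,0,0,0,0],[5,3,1.5,0,0,0,0],[5,3,3,0,0,0,0],[5,3,3,0,0,0,0]]';python3 -m crank '[[5,-2,0,0,0,0,0],[5,-4,0,0,0,0,0],[5,-6,0,0,0,0,0],[5,-6,0,0,0,0,0]]'
```

```text
clock: 7.35
eef_pos: [655.0, -3.3, 202.9]
eef_rot: [-3.141, -0.001, -0.0]
wrist_force: [2.6, 0.7, 0.8]
finger_gap: 23.5
finger_force: 40.0
clock: 7.75
eef_pos: [648.8, -3.5, 202.8]
eef_rot: [-3.142, -0.001, -0.0]
wrist_force: [4.3, 1.4, 2.7]
finger_gap: 23.9
finger_force: 40.0
```

```bash
cat > stem.py <<'E'
from h import *
np.set_printoptions(precision=2,suppress=True)
s=manip.read_state(); e=s["eef_pos"]; print(e,s["wrist_force"],s["moment"])
c=optics.calibration("side");p,d=optics.camera("side"); X=cloud(c,d)
f=[]
for v in range(400):
    m=(X[v,:,2]>118)&(X[v,:,2]<172)&(np.hypot(X[v,:,0]-e[0],X[v,:,1]-e[1])<14)
    u=np.nonzero(m)[0]
    if len(u)>3: f.append((np.median(X[v,u,2]),X[v,u,0].mean(),len(u),X[v,u,1].mean()))
f=np.array(f)
if len(f)>2:
    k=np.polyfit(f[:,0],f[:,1],1); ky=np.polyfit(f[:,0],f[:,3],1); print(len(f),"tilt dx/dz",k[0],"dy/dz",ky[0],"x at foot z67",np.polyval(k,67),"x at TCP+19",np.polyval(k,e[2]+19))
np.savez("stem.npz",p=p)
E
python3 stem.py; python3 -m crank '[[5,2,0,0,0,0,0],[5,4,0,0,0,0,0],[5,6,0,0,0,0,0],[5,6,0,0,0,0,0]]'; python3 stem.py
```

```text
[648.76  -3.46 202.8 ] [4.32 1.36 2.71] [ 0.49 -1.22 -0.03]
8 tilt dx/dz -0.05516513441006562 dy/dz 0.024173983751297902 x at foot z67 658.9294583843385 x at TCP+19 650.39015477307
clock: 8.2
eef_pos: [654.4, -3.6, 201.5]
eef_rot: [3.142, 0.002, -0.0]
wrist_force: [-0.3, -0.5, -2.3]
finger_gap: 23.9
finger_force: 40.0
[654.43  -3.61 201.51] [-0.35 -0.48 -2.27] [-0.05  0.19  0.02]
10 tilt dx/dz -0.016376369698041186 dy/dz 0.06112902090007802 x at foot z67 660.1113080547059 x at TCP+19 657.597359238348
```

The foot has caught in the hole: z dropped, and the stem tilted when I moved away. Now I'll press it gently down.

```bash
python3 -m crank '[[5,0.5,0,1.5,0,0,0],[5,1,0,3,0,0,0],[5,1,0,4,0,0,0],[5,1,0,4,0,0,0]]'; python3 stem.py
```

```text
clock: 8.65
eef_pos: [655.4, -3.6, 198.1]
eef_rot: [3.141, 0.001, -0.0]
wrist_force: [-5.3, -1.3, -2.3]
finger_gap: 23.5
finger_force: 40.0
[655.36  -3.63 198.13] [-5.3  -1.32 -2.26] [-0.46  1.53 -0.1 ]
12 tilt dx/dz -0.0034544778300444863 dy/dz 0.028283609172682474 x at foot z67 659.7842748098818 x at TCP+19 659.2656632471638
```

```bash
python3 -m crank '[[5,-0.8,0.2,2,0,0,0],[5,-0.8,0.2,4,0,0,0],[5,-0.8,0.2,6,0,0,0],[5,-0.8,0.2,8,0,0,0],[5,-0.8,0.2,8,0,0,0]]'; python3 stem.py
```

```text
clock: 9.2
eef_pos: [654.9, -3.7, 190.0]
eef_rot: [-3.142, 0.0, -0.0]
wrist_force: [-2.6, -1.1, -4.4]
finger_gap: 23.9
finger_force: 40.0
[654.92  -3.71 189.98] [-2.55 -1.11 -4.44] [-0.33  0.82 -0.03]
13 tilt dx/dz -0.03577284264471148 dy/dz 0.004133795121302151 x at foot z67 661.915493828122 x at TCP+19 656.8363470093416
```

```bash
python3 -m crank '[[5,-0.4,0.2,2,0,0,0],[5,-0.4,0.2,4,0,0,0],[5,-0.4,0.2,6,0,0,0],[5,-0.4,0.2,8,0,0,0],[5,-0.4,0.2,9.5,0,0,0],[5,-0.4,0.2,9.5,0,0,0]]';  python3 -m crank '[[5,0,0,1,0,0,0],[5,0,0,2,0,0,0],[5,0,0,3,0,0,0],[5,0,0,3,0,0,0]]'; python3 stem.py
```

```text
clock: 9.85
eef_pos: [654.6, -3.9, 180.7]
eef_rot: [-3.141, -0.0, -0.0]
wrist_force: [-0.4, -0.9, -3.3]
finger_gap: 23.9
finger_force: 40.0
clock: 10.25
eef_pos: [654.6, -3.9, 178.3]
eef_rot: [-3.142, -0.001, -0.0]
wrist_force: [-1.7, 0.2, 1.5]
finger_gap: 23.7
finger_force: 40.0
[654.64  -3.88 178.35] [-1.7   0.17  1.51] [-0.03  0.49 -0.01]
11 tilt dx/dz -0.020226593848164335 dy/dz 0.023147679825147788 x at foot z67 660.4858385272285 x at TCP+19 657.8493137635004
```

```bash
python3 -m crank '[[5,0,0,1,0,0,0],[5,0,0,2,0,0,0],[5,0,0,2,0,0,0]]';  python3 -m crank '[[20,0,0,-2,0,0,0],[30,0,0,-2,0,0,0],[40,0,0,-2,0,0,0],[55,0,0,-2,0,0,0],[55,0,0,-2,0,0,0],[55,0,0,-2,0,0,0],[55,0,0,-2,0,0,0]]'; python3 stem.py
```

```text
clock: 10.6
eef_pos: [655.2, -3.9, 178.2]
eef_rot: [3.141, -0.003, -0.0]
wrist_force: [-3.2, 0.2, 14.2]
finger_gap: 23.8
finger_force: 40.0
clock: 11.3
eef_pos: [654.5, -3.9, 177.9]
eef_rot: [-3.142, 0.0, -0.0]
wrist_force: [-0.7, 1.4, -0.7]
finger_gap: 51.8
finger_force: 0.0
[654.54  -3.92 177.88] [-0.67  1.36 -0.66] [ 0.01  0.01 -0.01]
10 tilt dx/dz -0.03881513551773648 dy/dz 0.05680977245321684 x at foot z67 661.7183917217062 x at TCP+19 656.677085734865
```

Released. Now I'll rise and look from above with the wrist camera.

```bash
python3 -m crank '[[60,0,0,-15,0,0,0],[60,0,0,-40,0,0,0],[60,0,0,-80,0,0,0],[60,0,0,-120,0,0,0],[60,-40,0,-150,0,0,0],[60,-40,0,-150,0,0,0],[60,-40,0,-150,0,0,0]]'
python3 - <<'E'
from h import *
np.set_printoptions(precision=2,suppress=True)
o=[]
for n in("wrist","side","top"):
    c=optics.calibration(n);p,d=optics.camera(n);X=cloud(c,d)
    r=np.hypot(X[...,0]-657,X[...,1]+4)
    for lo,hi in((225,255),(120,172)):
        m=(X[...,2]>lo)&(X[...,2]<hi)&(r<48); q=X[m]
        if len(q)>20:
            print(n,lo,len(q),q.mean(0),"zmax",np.percentile(q[:,2],98),cv2.minAreaRect(q[:,:2].astype(np.float32)))
    m=(X[...,2]>20)&(np.hypot(X[...,0]-657,X[...,1])<130)
    v0,v1,u0,u1={"wrist":(0,400,120,520),"side":(130,270,290,430),"top":(90,230,230,370)}[n]
    o.append(cv2.resize(p[v0:v1,u0:u1],(400 if n=="wrist" else 400,400),interpolation=2)); np.savez(n+"F.npz",p=p,d=d,**c)
cv2.imwrite("pics/fin.png",np.hstack(o[:2])[:,:,::-1]);cv2.imwrite("pics/fintop.png",o[2][:,:,::-1])
E
```

```text
clock: 12.05
eef_pos: [614.4, -3.9, 329.7]
eef_rot: [3.141, -0.002, -0.0]
wrist_force: [0.5, -0.7, -0.3]
finger_gap: 56.2
finger_force: 0.0
wrist 225 1365 [656.67  -2.23 236.3 ] zmax 241.14103457725506 ((656.1775512695312, -2.27518367767334), (61.1522331237793, 24.116287231445312), 0.014528140425682068)
side 225 61 [660.84 -11.15 235.13] zmax 243.0945311421735 ((660.7393798828125, -6.522274017333984), (28.57909393310547, 61.1580810546875), 88.49222564697266)
side 120 58 [659.57 -10.34 146.58] zmax 170.48960188019345 ((658.7127685546875, -10.646766662597656), (14.039924621582031, 15.980072021484375), 72.62606811523438)
```

View pics/fin.png

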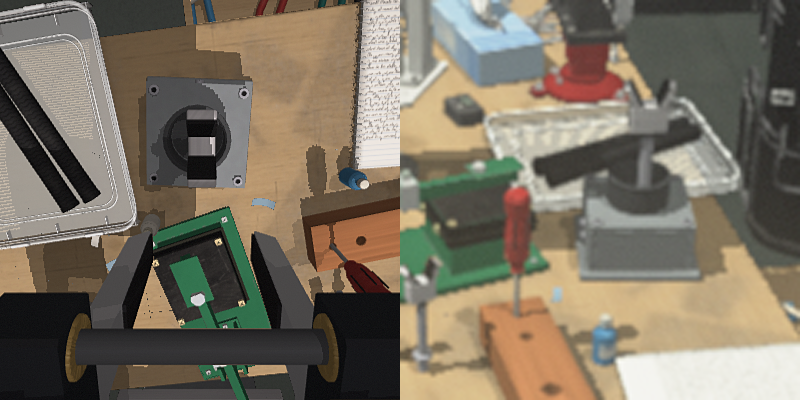

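The wrist view shows the rest upright in the collar at (203,145), with its V along world y. The prong tops are at 241 mm, which is 41 + 200, so it is fully home. The blue bottle at (353,180) was not touched.

```bash
python3 -c "
from cell import manip; print(manip.sign_off())"
```

```text
the job is handed in; nothing more can be done
None
```

The shaft rest is in the bench socket with its shoulder down on the plate, upright and V groove left to right; I handed the job in at about 12 s, with the blue bottle and mug untouched, though I never located the white bottle in any image.

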